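# Close up the counter book rack and tighten its wing nut

### The arm

A 6-joint arm with a two-finger parallel gripper is mounted at the origin on the work surface. World frame = base frame: x ahead of the robot, y to its left, z up, the work surface at z = 0. Lengths are in mm, angles in rad, forces in N, time in s.
With the tool pointing down it reaches from about 350 to 975 mm from the base axis. Payload 7.1 kg.
Tool frame: the origin (TCP) lies at the very end of the fingers, on their centre line; the grasp point (between the pads) lies 19 mm behind it; y points along the fingers, x is the direction in which the jaws open and shut, and the axes are right-handed (so a half turn about y gives the same grasp; the last joint's range is limited). The gripper opens to 88 mm and grips with 3 to 60 N. Pads are 20 mm wide; open, the fingers measure 115 mm over their backs; the gripper's body (75 mm by 178 mm) begins 61 mm behind the grasp point.
Start: joints at [1.327, 0.423, 1.63, -0, 1.089, -0.019], TCP at [139.288, 609.264, 191.675] pointing down, gripper open.
Joint ranges: [-3, 3], [-0.9, 2.11], [0.09, 2.58], [-1.31, 4.45], [0.11, 2.69], [-2.54, 2.54]. Speed limits (rad/s): [2.39, 2.39, 3.01, 3.14, 3.14, 3.14].

### API

Orientations are given as a rotation vector (axis times angle).
In Python, from workcell import ctrl gives the robot as it stands. The module is installed in compiled form; this text tells all that it offers.
- The arm moves only by the tool carry_out, never from a script. Its arguments are lists of equal length, an entry for each row: "delta_pos": the shift along the tool's x, y, z in cm, a list of three; "rotation": the turn, a rotation vector about the tool's x, y, z in rad, a list of three. In form: {"delta_pos": [[dx, dy, dz], ...], "rotation": [[wx, wy, wz], ...]}. A call has 1 to 12 rows; each row is the pose to reach, as a shift and turn from the pose commanded when the call began, along the tool's axes at that moment; what a row does not reach only later rows make up. A row lasts 1/12 s, in which the tool goes at most 41.7 mm and 7.16 degrees, less where a joint would pass 70% of its speed; a pose out of reach is approached as far as the arm can. A call with a gripper value outside its range is refused whole. "hand" is the closure in counts, from 0 (fully open) to 255 (shut), set as the call begins (left out, the last holds). The fingers move at their own pace and stop on an object; the grip force is fixed at half the most. Time passes only in rows, so rows that repeat a pose let the fingers close. It gives the time, the measured TCP pose, the force and the opening at its end, in the units of the state.
- ctrl.get_obs(): the state, without advancing time (a new reading comes with each control period).
- ctrl.get_image(name): name is "scene" or "top"; returns the picture (420x560x3 uint8, red, green, blue); there is no depth.
- ctrl.camera_info(name): a dict with "fov_y" (degrees; the focal length in pixels is half the picture's height over the tangent of half this angle, whatever the lens; pixels are square), "cx", "cy" (the principal point, pixels), "R" (3x3) and "t" (3): a world point X has camera coordinates R X + t. Camera axes: x right, y down, z forward; pixel columns grow to the right and rows downward; lengths in mm; the calibration is good to about 2 mm. A picture is of the moment at which its call begins. camera_info takes no time and is no camera call.
- ctrl.close_job(): hands the job in, once; it reports no verdict.
The state is a dict: "t": time; "qpos": joint angles; "qvel": joint speeds; "joint_torque": joint torques, N m; "ee_pos": TCP position; "orientation": TCP orientation; "ft_force": force on the tool from outside, world axes, zero at the start; "moment": the same for the moment, N m; "width": finger opening in mm.
Only numpy, scipy, OpenCV 4.12 (cv2) and the standard library are available. Lean on these libraries where they do the work, as an engineer would, in place of code of your own. Each camera call takes 0.05 s, during which the arm holds its last target.

### The job

On the shop counter, push the blue sliding bookend along the rack until the three little books stand upright and snug, with no gaps, between it and the rack's fixed wooden end. Then tighten the orange wing nut on the bookend's foot: push its wings round clockwise (seen from above) with a fingertip, stroke after stroke, until it stops turning. Only push: do not grip or pick up anything or force the nut, and leave the mug, the jar and the calculator where they are.

Things in the scene. Friction and masses are not known exactly. Their poses are not given: they have to be found in the camera images.
- rack: Wooden book rack, fixed. Origin on the counter, z up, own +y along the rack towards its fixed end. Base 110 mm (x) by y -140 to +160 mm, 12 mm thick. Fixed end: upright board, inner face at y = +150 mm, top at z = 112 mm; the books stand on the base next to it. With all three books closed up (24 + 30 + 26 mm) the bookend's book side is at y = +70 mm. Turned up to 0.45 rad.
- bookend (a joint): Travel (m) of the blue steel bookend along rack +y: 0 is farthest from the books, 0.090 snug on closed-up books (limit 0.096); starts at 0 to 0.045. Friction about 8 N, plus 1 to 4 N to slide books; stays where left. Upright plate 105 mm wide (x), 4 mm thick, top at z = 100 mm; foot runs 102 mm from it to -y, top at 18 mm, with a 30 x 30 mm steel block under the nut, top at 39 mm.
- bookend_face (a point): Centre of the bookend plate's book side, 57 mm above the counter; axes as the rack's. The side to push is 4 mm behind it (-y); it is free above the wings (80 to 100 mm above the counter). The nut's vertical axis is 46 mm behind this point (-y), on the rack's centre line (x = 0).
- nut (a joint): Turn (rad) of the orange wing nut about its vertical screw, growing clockwise seen from above: 7.5 is tight (hard stop), 0 loosest; starts at 0.2 to 3.2. Friction about 0.06 N m; stays where left. Sinks 5 mm a turn, its flange meeting the steel block when tight. In the rack's frame (anticlockwise from +x, from above) the wings point along 2.0 - value and 2.0 - value + pi.
- nut_top (a point): On the screw axis at the top of the wings (72 mm above the counter when tight, up to 6 mm more when loose); turns with the nut. Two opposite upright wings: blades 7 mm thick, 28 mm high, out to 37 mm from the axis. Hub radius 11 mm, its top 13 mm below the wing tops. The plate is 42 mm from the axis, so a finger cannot circle all the way round.
- book_face (a point): On the third book (red, 26 mm thick, the nearest to the bookend): centre of its cover towards the bookend, 45 mm above the book's foot; y axis along the rack's +y.
- book_a: Green board book, 90 mm (x) by 24 mm thick (y) by 95 mm tall, 0.2 kg, loose, standing next to the fixed end. Origin in the centre of its underside.
- book_b: Yellow board book, as the green one but 30 mm thick, the middle one.
- book_c: Red board book, as the green one but 26 mm thick, next to the bookend. A few mm of slack lie between the books at the start.
- mug: Blue mug, 76 mm wide without its handle, 90 mm tall, loose, empty, at least 10 cm from the rack's centre line. Origin in the centre of its underside. Leave it.
- jar: Amber jar with a steel cap, 60 mm wide, 85 mm tall, loose, at the robot's side of the rack. Origin in the centre of its underside. Leave it.
- calculator: Black pocket calculator, 130 x 85 x 16 mm, loose, lying at the robot's side of the rack. Origin in the centre of its underside. Leave it.

How it is judged (in metres and radians):
On the way, in this order (a step that is already met when the one before it is completed fails the run):
1. the bookend holds the three books snug against the fixed end (y of book_face in the frame of bookend_face below 0.004 m and value of joint bookend above 0.0855 m), for 0.2 s.
2. the wing nut is turned clockwise until it stops (value of joint nut above 7.3 rad), for 0.2 s.
At the end, for the whole second after the job is handed in: The bookend is within 4.5 mm of its snug place (joint above 0.0855) and less than 4 mm from the red book; the three books stand upright on the rack (within 0.1 rad), the green one within 5 mm of the fixed end; the wing nut is within 0.2 rad of its stop (joint above 7.3) (all of step 1 and value of joint nut above 7.3 rad and angle between each of book_a, book_b, book_c's own z axis and vertical below 0.1 rad and z of each of book_a, book_b, book_c in the frame of rack below 0.018 m and y of book_a in the frame of rack above 0.133 m and linear speed of book_c below 0.02 m/s); the robot touches nothing.
It fails at once if the mug, the jar or the calculator is moved more than 25 mm (distance of any of mug, jar, calculator from where it was at the start of the episode above 0.025 m).
It fails at once if a book is lifted off the rack (height (world z) of any of book_a, book_b, book_c above 0.03 m).
It fails at once if a book is gripped or pressed hard by the fingers (more than 15 N) (contact force between the fingers and book_a above 15 N or contact force between the fingers and book_b above 15 N or contact force between the fingers and book_c above 15 N).
It fails at once if the rack, its bookend or its wing nut is gripped or forced (more than 36 N from the fingers) (contact force between the fingers and rack above 36 N).
It also fails if it takes over 54 s, if anything falls off the work surface, if the arm or the gripper's body presses on something with over 40 N, if the wrist force passes 120 N, or if a joint passes its speed limit or range.

## Working session

There is one attempt and no reset: what is moved stays moved. The work goes in short steps, Python scripts to look and compute and a tool call to move; the robot and the scene stay as the last step left them, time stands still between calls to the robot, and variables do not carry over. Pictures are saved under pics/ and viewed, and the job is handed in when it is done.

Besides the shell and the picture viewer there is one more tool, called by a JSON object that holds its "api" and its "payload", one argument or row to a line. carry_out: Moves the arm, as the interface text tells. Its arguments: {"type":"object","properties":{"delta_pos":{"type":"array","items":{"type":"array","items":{"type":"number"}}},"rotation":{"type":"array","items":{"type":"array","items":{"type":"number"}}},"hand":{"type":"number"}},"required":["delta_pos","rotation"]}

```bash
mkdir -p pics; python3 - <<'E'
from workcell import ctrl
import cv2,numpy as np
o=ctrl.get_obs()
for k in o: print(k,np.round(o[k],3))
for n in("scene","top"):
    im=ctrl.get_image(n); cv2.imwrite(f"pics/{n}0.png",im[:,:,::-1]); print(n,ctrl.camera_info(n))
E
```

```text
t 0.0
qpos [ 1.327  0.424  1.631 -0.     1.089 -0.019]
qvel [ 0.002  0.002 -0.001  0.     0.    -0.001]
joint_torque [ 2.0000e-03 -5.4466e+01 -2.7366e+01  6.4000e-02  2.3000e-02 -0.0000e+00]
ee_pos [139.155 608.676 190.914]
orientation [-1.308 -1.041  1.043]
ft_force [-0.075  0.109  0.198]
moment [ 0.016  0.015 -0.009]
width 87.654
scene {'fov_y': 53.293222956027265, 'cx': 285.35758561809246, 'cy': 212.68158360964605, 'R': array([[ 0.73855052,  0.67417108, -0.00604029],
       [ 0.50133962, -0.55516084, -0.66366786],
       [-0.45077901,  0.487124  , -0.748003  ]]), 't': array([-430.29143528, -237.5675942 , 1012.15876005])}
top {'fov_y': 52.00005071766755, 'cx': 286.6423102666468, 'cy': 206.27432844475035, 'R': array([[-0.01506015, -0.99944568,  0.02969032],
       [-0.99377033,  0.01168212, -0.11083344],
       [ 0.11042516, -0.03117452, -0.99339541]]), 't': array([-11.02916982, 589.30270733, 677.5331557 ])}
```

View pics/scene0.png

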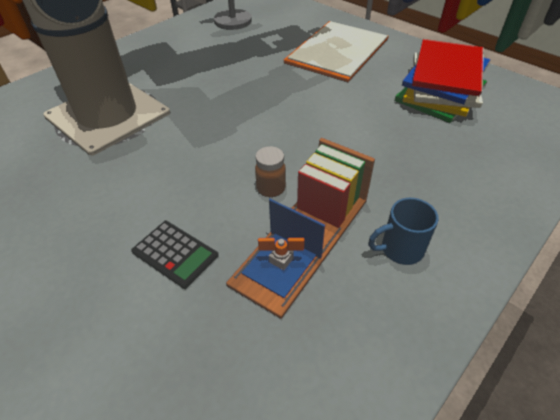

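View pics/top0.png

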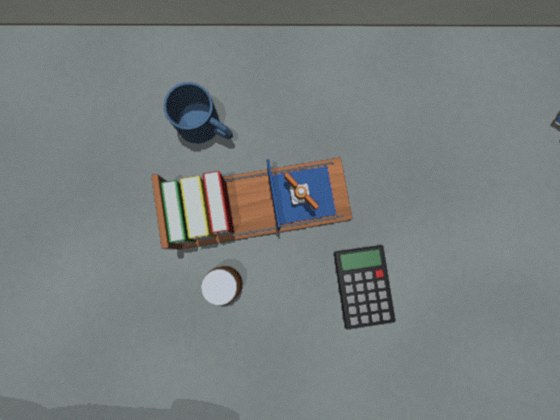

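The top view shows the rack spanning columns 153-352, with the fixed end at left (world +y). The bookend plate is at column ~273, the nut at (301,191), the jar at (220,287), and the calculator at (364,287). Next I'll enlarge the crops.

```bash
python3 - <<'E'
import cv2
im=cv2.imread("pics/top0.png")
cv2.imwrite("pics/c1.png",cv2.resize(im[150:255,145:360],None,fx=3.7,fy=3.7,interpolation=cv2.INTER_CUBIC))
im=cv2.imread("pics/scene0.png")
cv2.imwrite("pics/c2.png",cv2.resize(im[135:315,220:390],None,fx=3.3,fy=3.3,interpolation=cv2.INTER_CUBIC))
E
```

```text
(no output)
```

View pics/c1.png

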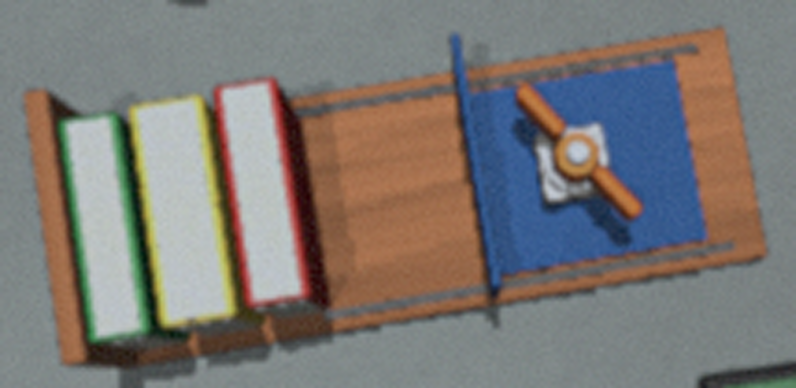

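View pics/c2.png

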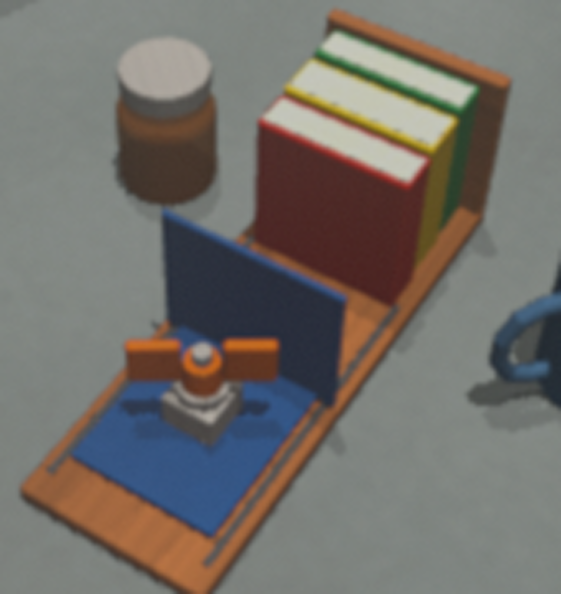

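```bash
cat > h.py <<'E'
import numpy as np
from workcell import ctrl
def proj(n,X):
    c=ctrl.camera_info(n); p=np.atleast_2d(X)@c["R"].T+c["t"]
    f=210/np.tan(np.radians(c["fov_y"])/2)
    return np.c_[c["cx"]+f*p[:,0]/p[:,2],c["cy"]+f*p[:,1]/p[:,2]]
def ray(n,uv,z):
    c=ctrl.camera_info(n); f=210/np.tan(np.radians(c["fov_y"])/2)
    d=np.array([(uv[0]-c["cx"])/f,(uv[1]-c["cy"])/f,1])@c["R"]; o=-c["R"].T@c["t"]
    return o+d*(z-o[2])/d[2]
def top(u,v): return np.array([(u+.5)/3.7-.5+145,(v+.5)/3.7-.5+150])
def sc(u,v): return np.array([(u+.5)/3.3-.5+220,(v+.5)/3.3-.5+135])
E
cat > fit.py <<'E'
from h import *
from scipy.optimize import least_squares
T="top";S="scene"
obs=[(T,top(722,29),(55,-140,12)),(T,top(766,258),(-55,-140,12)),(T,top(25,93),(55,160,112)),(T,top(62,363),(-55,160,112)),
(S,sc(24,492),(-55,-140,12)),(S,sc(203,594),(55,-140,12)),(S,sc(333,12),(-55,160,112)),(S,sc(510,82),(55,160,112))]
pl=[(T,top(456,38),(52.5,-20,100)),(T,top(495,290),(-52.5,-20,100)),(S,sc(164,212),(-52.5,-22,100)),(S,sc(345,298),(52.5,-22,100))]
def W(p,r):
    c,s=np.cos(p[2]),np.sin(p[2]); return np.array([p[0]+c*r[0]-s*r[1],p[1]+s*r[0]+c*r[1],r[2]])
def res(p):
    o=[]
    for n,uv,r in obs: o+=list(proj(n,W(p,r))[0]-uv)
    for n,uv,r in pl: o+=list(proj(n,W(p,(r[0],r[1]+p[3],r[2])))[0]-uv)
    return np.array(o)
s=least_squares(res,[550,0,0,20],loss="soft_l1",x_scale=[10,10,.1,10]);p=s.x
print(np.round(p,3)); print(np.round(res(p).reshape(-1,2),1))
for n,uvs in((T,[top(577,153),top(523,88),top(635,213)]),(S,[sc(127,342),sc(277,341)])):
    for uv in uvs:
        w=ray(n,uv,75)[:2]-p[:2];c,s_=np.cos(p[2]),np.sin(p[2]); r=np.array([c*w[0]+s_*w[1],-s_*w[0]+c*w[1]]); d=r-[0,-20+p[3]-46]
        print(n,np.round(r,1),np.round(d,1),np.hypot(*d),np.arctan2(d[1],d[0]))
print(W(p,(0,-20+p[3]-46,75)), [np.round(ray(T,u,80)) for u in((220,287),(190,110))],np.round(ray(T,(335,250),16)),np.round(ray(T,(383,245),16)))
E
python3 fit.py
```

```text
[6.00833e+02 1.53770e+01 1.58000e-01 8.15500e+00]
[[ 0.9 -1.2]
 [ 0.9 -0.5]
 [-0.8 -0.6]
 [-0.1  0.8]
 [-2.3 -2.1]
 [-0.5  0.6]
 [ 0.  -2.4]
 [ 0.8 -2.3]
 [-1.  -1.4]
 [ 0.3 -1. ]
 [-1.2 -0.8]
 [-0.4 -0.1]]
top [ -1.4 -55.6] [-1.4  2.3] 2.7027304716133465 2.1355064957186993
top [ 29.7 -37.9] [29.7 19.9] 35.80722068803876 0.5908033126039292
top [-30.6 -75.1] [-30.6 -17.3] 35.163052300543065 -2.627410577047602
scene [-29.9 -75.5] [-29.9 -17.6] 34.687379860157975 -2.6082149338373775
scene [ 30.1 -35.8] [30.1 22.1] 37.30349319084448 0.6338456924220872
[609.9426409  -41.74633402  75.        ] [array([463.,  84.,  80.]), array([738., 132.,  80.])] [516. -99.  16.] [ 523. -181.   16.]
```

```bash
cat >> h.py <<'E'
from scipy.spatial.transform import Rotation as Ro
P=np.array([600.8,15.4,.158])
def W(r):
    c,s=np.cos(P[2]),np.sin(P[2]); return np.array([P[0]+c*r[0]-s*r[1],P[1]+s*r[0]+c*r[1],r[2]])
def toR(w):
    w=np.array(w)-[P[0],P[1],0];c,s=np.cos(P[2]),np.sin(P[2]); return np.array([c*w[0]+s*w[1],-s*w[0]+c*w[1],w[2]])
def st():
    o=ctrl.get_obs(); R=Ro.from_rotvec(o["orientation"]).as_matrix()
    a=np.arctan2(R[1,0],R[0,0])
    print("t",round(float(o["t"]),2),"rackpos",np.round(toR(o["ee_pos"]),1),"xang_rack",round(a-P[2],3),"F",np.round(o["ft_force"],1),"M",np.round(o["moment"],2),"q",np.round(o["qpos"],2),"w",np.round(o["width"],1)); 
    return o,R
def go(target,xang):
    o,R=st(); a=xang+P[2]
    Rt=np.c_[[np.cos(a),np.sin(a),0],[0,0,-1],[-np.sin(a),np.cos(a),0]]
    # right-handed check
    assert np.linalg.det(Rt)>0
    print("delta cm",np.round(R.T@(W(target)-o["ee_pos"])/10,3),"rot",np.round(Ro.from_matrix(R.T@Rt).as_rotvec(),3))
E
python3 -c "
from h import *
o,R=st();print(np.round(R,3))
go((0,-45,150),0);go((0,-45,150),np.pi);go((0,-45,150),-1)"
```

```text
t 0.1 rackpos [-362.5  658.6  191. ] xang_rack 1.188 F [ 0.7  0.4 -0.5] M [ 0.03 -0.06  0.01] q [ 1.33  0.42  1.63 -0.    1.09 -0.02] w 87.9
[[ 0.223 -0.    -0.975]
 [ 0.975 -0.001  0.223]
 [-0.001 -1.     0.   ]]
t 0.1 rackpos [-362.5  658.6  191. ] xang_rack 1.188 F [ 0.7  0.4 -0.5] M [ 0.03 -0.06  0.01] q [ 1.33  0.42  1.63 -0.    1.09 -0.02] w 87.9
delta cm [-51.725   4.17  -59.907] rot [ 1.000e-03  1.188e+00 -1.000e-03]
t 0.1 rackpos [-362.5  658.6  191. ] xang_rack 1.188 F [ 0.7  0.4 -0.5] M [ 0.03 -0.06  0.01] q [ 1.33  0.42  1.63 -0.    1.09 -0.02] w 87.9
delta cm [-51.725   4.17  -59.907] rot [-1.000e-03 -1.954e+00 -1.000e-03]
t 0.1 rackpos [-362.5  658.6  191. ] xang_rack 1.188 F [ 0.7  0.4 -0.5] M [ 0.03 -0.06  0.01] q [ 1.33  0.42  1.63 -0.    1.09 -0.02] w 87.9
delta cm [-51.725   4.17  -59.907] rot [ 1.000e-03  2.188e+00 -1.000e-03]
```

{"api": "carry_out", "payload": {
  "delta_pos": [
    [-1, 0, -1.2],
    [-3, 0, -3.5],
    [-5.2, 0, -6],
    [-7.4, 0, -8.6],
    [-9.6, 0, -11.1],
    [-11.8, 0, -13.7],
    [-14, 0, -16.2],
    [-16.2, 0, -18.8],
    [-18.4, 0, -21.3],
    [-20.6, 0, -23.9],
    [-22.8, 0, -26.4],
    [-25, 0, -29]
  ],
  "rotation": [
    [0, 0.03, 0],
    [0, 0.08, 0],
    [0, 0.13, 0],
    [0, 0.18, 0],
    [0, 0.23, 0],
    [0, 0.28, 0],
    [0, 0.33, 0],
    [0, 0.38, 0],
    [0, 0.43, 0],
    [0, 0.48, 0],
    [0, 0.53, 0],
    [0, 0.58, 0]
  ],
  "hand": 139
}}

```text
t: 1.1
ee_pos: [366.6, 298.5, 191.6]
orientation: [-1.488, -0.596, 0.596]
ft_force: [-0.0, 0.7, 0.2]
width: 39.9
```

```bash
python3 -c "
from h import *
go((0,-45,150),0)"
```

```text
t 1.1 rackpos [-186.8  316.4  191.6] xang_rack 0.604 F [-0.   0.7  0.2] M [-0.09  0.07 -0.01] q [ 0.66  0.2   1.96 -0.    0.99 -0.1 ] w 39.9
delta cm [ -5.157   4.166 -40.35 ] rot [ 0.     0.604 -0.   ]
```

{"api": "carry_out", "payload": {
  "delta_pos": [
    [-0.4, 0, -3],
    [-0.9, 0, -6.8],
    [-1.4, 0, -10.6],
    [-1.9, 0, -14.4],
    [-2.4, 0, -18.4],
    [-2.9, 0, -22.4],
    [-3.4, 0.5, -26.4],
    [-3.9, 1.2, -30.4],
    [-4.4, 2, -34.2],
    [-4.8, 3, -37.6],
    [-5.1, 3.8, -39.6],
    [-5.16, 4.17, -40.35]
  ],
  "rotation": [
    [0, 0.05, 0],
    [0, 0.1, 0],
    [0, 0.16, 0],
    [0, 0.22, 0],
    [0, 0.28, 0],
    [0, 0.34, 0],
    [0, 0.4, 0],
    [0, 0.46, 0],
    [0, 0.52, 0],
    [0, 0.56, 0],
    [0, 0.59, 0],
    [0, 0.604, 0]
  ]
}}

```text
t: 2.1
ee_pos: [609.0, -29.0, 148.6]
orientation: [-1.568, -0.122, 0.124]
ft_force: [-0.1, 0.1, -0.2]
width: 39.9
```

```bash
python3 -c "
from h import *
import cv2
go((0,-45,88),0)
for n in ('top','scene'): cv2.imwrite(f'pics/{n}1.png',ctrl.get_image(n)[:,:,::-1])
im=cv2.imread('pics/top1.png')[100:300,130:400];im2=cv2.imread('pics/scene1.png')[120:320,200:400]
cv2.imwrite('pics/m1.png',np.hstack([cv2.resize(im,(440,326)),cv2.resize(im2,(326,326))]))"
```

```text
t 2.1 rackpos [  1.1 -45.2 148.6] xang_rack -0.001 F [-0.1  0.1 -0.2] M [-0.09  0.09 -0.01] q [-0.07  0.45  1.7  -0.    0.99 -0.22] w 39.9
delta cm [-0.105  6.061  0.02 ] rot [ 0.    -0.001 -0.001]
```

View pics/m1.png

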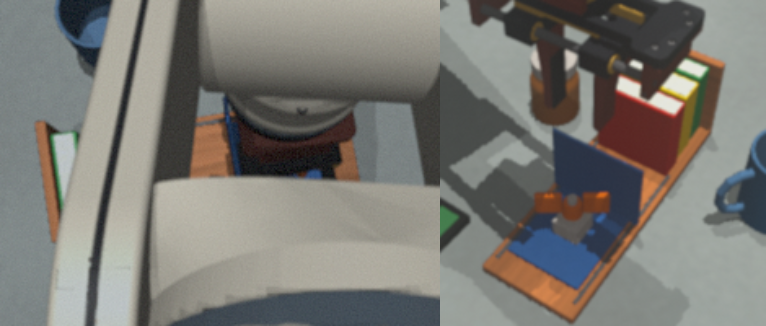

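```bash
python3 -c "
from h import *
for x in (-33.5,-20,20,33.5):
  p=proj('scene',W((x,-45,148.6)))[0]; print(x,(p-[200,120])*1.63+[440,0])
import cv2
im=cv2.imread('pics/scene1.png')[100:300,200:400];cv2.imwrite('pics/m2.png',cv2.resize(im,(600,600)))"
```

```text
-33.5 [546.61334557 119.45828347]
-20 [558.75748502 125.25916249]
20 [595.91181254 143.00663319]
33.5 [608.86310384 149.19306364]
```

View pics/m2.png

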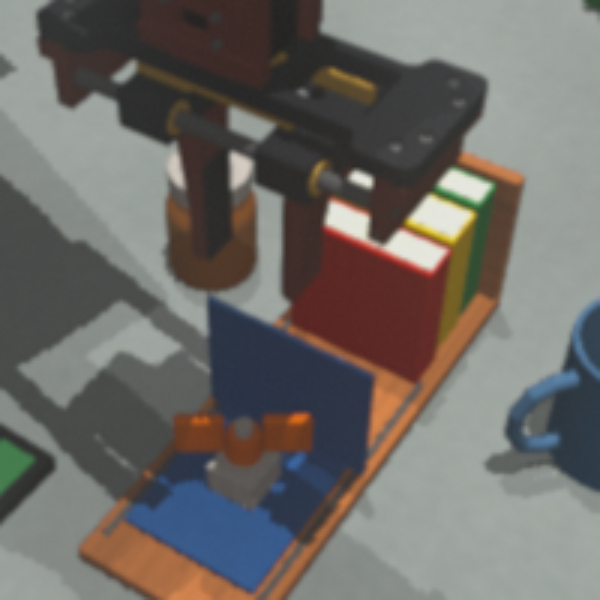

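```bash
python3 -c "
from h import *
import cv2
im=cv2.imread('pics/scene1.png')[130:220,240:320].astype(float)
im=np.clip((im/255)**.55*255,0,255).astype('uint8')
im=cv2.resize(im,None,fx=7,fy=6.6,interpolation=cv2.INTER_CUBIC)
for x in (-33.5,-20,20,33.5):
 for y in (-55,-35):
  p=proj('scene',W((x,y,148.6)))[0]-[240,130]; cv2.circle(im,(int(p[0]*7+3),int(p[1]*6.6+3)),4,(0,255,0),-1)
cv2.imwrite('pics/m3.png',im)"
```

```text
(no output)
```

View pics/m3.png

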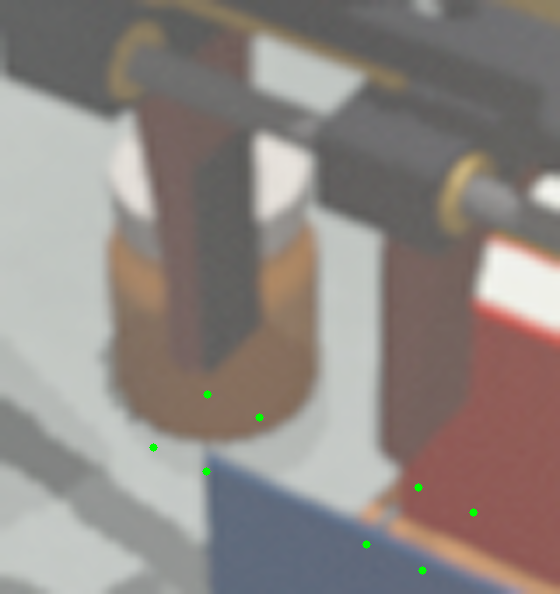

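```bash
python3 -c "
from h import *
m={(-33.5,-55):(170,362),(-20,-55):(208,372),(-20,-35):(262,325),(20,-55):(383,445)}
for k,v in m.items():
  uv=np.array([240+(v[0]+.5)/7-.5,130+(v[1]+.5)/6.6-.5])
  for z in (148.6,168,180):
    print(k,z,np.round(toR(ray('scene',uv,z)),1))
print(-ctrl.camera_info('scene')['R'].T@ctrl.camera_info('scene')['t'])
"
```

```text
(-33.5, -55) 148.6 [-46.3 -30.9 148.6]
(-33.5, -55) 168 [-34.2 -46.5 168. ]
(-33.5, -55) 180 [-26.7 -56.2 180. ]
(-20, -55) 148.6 [-37.5 -29.1 148.6]
(-20, -55) 168 [-25.8 -44.8 168. ]
(-20, -55) 180 [-18.5 -54.5 180. ]
(-20, -35) 148.6 [-36.4  -9.8 148.6]
(-20, -35) 168 [-24.7 -26.3 168. ]
(-20, -35) 180 [-17.5 -36.6 180. ]
(20, -55) 148.6 [  6.8 -28.  148.6]
(20, -55) 168 [ 16.6 -43.7 168. ]
(20, -55) 180 [ 22.7 -53.5 180. ]
[ 893.15393036 -334.84501281  596.83273261]
```

{"api": "carry_out", "payload": {
  "delta_pos": [
    [0, 0, -0.8],
    [0, 0.6, -1.6],
    [0, 1.6, -2.5],
    [0, 2.8, -2.5],
    [0, 4.0, -2.5],
    [0, 5.0, -2.5],
    [0, 5.6, -2.5],
    [0, 5.8, -2.5]
  ],
  "rotation": [
    [0, 0, 0],
    [0, 0, 0],
    [0, 0, 0],
    [0, 0, 0],
    [0, 0, 0],
    [0, 0, 0],
    [0, 0, 0],
    [0, 0, 0]
  ]
}}

```text
t: 2.87
ee_pos: [611.7, -49.9, 90.0]
orientation: [-1.567, -0.125, 0.13]
ft_force: [0.4, 0.2, 0.2]
width: 39.5
```

```bash
python3 -c "
from h import *
import cv2
o,R=st();c=toR(o['ee_pos'])
im0=ctrl.get_image('scene')[:,:,::-1]; cv2.imwrite('pics/scene2.png',im0)
im=im0[150:270,220:340].astype(float)
im=np.clip((im/255)**.6*255,0,255).astype('uint8')
im=cv2.resize(im,None,fx=5,fy=5,interpolation=cv2.INTER_CUBIC)
for x in (-33.5,-20,20,33.5):
 for y in (-10,10):
  p=proj('scene',W((c[0]+x,c[1]+y,c[2])))[0]-[220,150]; cv2.circle(im,tuple(int(v) for v in p*5+2),3,(0,255,0),-1)
cv2.imwrite('pics/m4.png',im)"
```

```text
t 2.87 rackpos [  0.5 -66.2  90. ] xang_rack 0.004 F [0.4 0.2 0.2] M [-0.09  0.08  0.02] q [-0.1   0.54  1.72  0.    0.89 -0.26] w 39.5
```

View pics/m4.png

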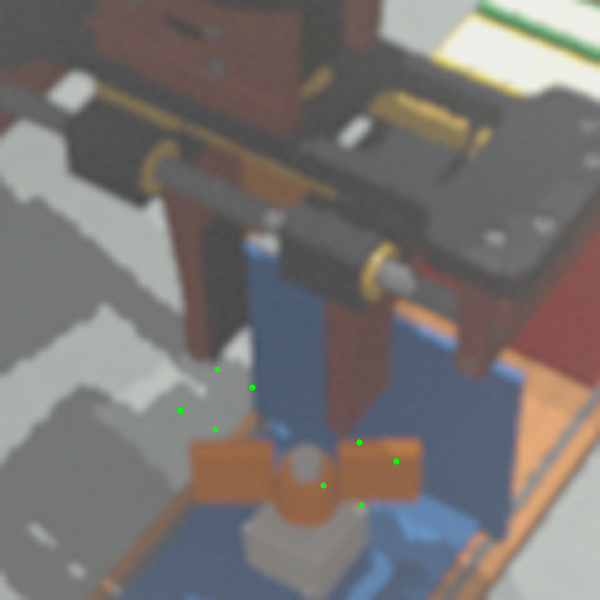

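{"api": "carry_out", "payload": {
  "delta_pos": [
    [0, 0, 0.4],
    [0, 0, 0.8],
    [0, 0, 1.2],
    [0, 0, 1.6],
    [0, 0, 2.0],
    [0, 0, 2.4],
    [0, 0, 2.8],
    [0, 0, 3.2],
    [0, 0, 3.5],
    [0, 0, 3.5]
  ],
  "rotation": [
    [0, 0, 0],
    [0, 0, 0],
    [0, 0, 0],
    [0, 0, 0],
    [0, 0, 0],
    [0, 0, 0],
    [0, 0, 0],
    [0, 0, 0],
    [0, 0, 0],
    [0, 0, 0]
  ]
}}

```text
t: 3.75
ee_pos: [607.0, -15.2, 92.0]
orientation: [-1.567, -0.128, 0.128]
ft_force: [-0.4, -0.2, -0.1]
width: 39.6
```

```bash
cat > v.py <<'E'
from h import *
import cv2,sys
k=sys.argv[1]
o,R=st();c=toR(o['ee_pos'])
im0=ctrl.get_image('scene')[:,:,::-1]; cv2.imwrite(f'pics/s{k}.png',im0)
u,v,s=[int(x) for x in sys.argv[2:5]]
im=im0[v:v+s,u:u+s].astype(float)
im=np.clip((im/255)**.6*255,0,255).astype('uint8')
f=600/s
im=cv2.resize(im,(600,600),interpolation=cv2.INTER_CUBIC)
cv2.imwrite(f'pics/v{k}.png',im)
E
python3 v.py 5 220 150 120
```

```text
t 3.75 rackpos [  1.3 -31.2  92. ] xang_rack 0.005 F [-0.4 -0.2 -0.1] M [-0.08  0.06  0.02] q [-0.04  0.52  1.73  0.    0.88 -0.21] w 39.6
```

View pics/v5.png

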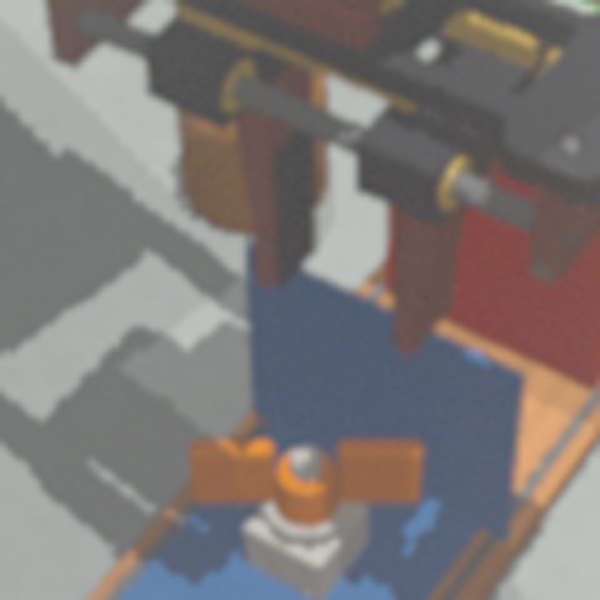

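{"api": "carry_out", "payload": {
  "delta_pos": [
    [0, 0, 0.2],
    [0, 0, 0.4],
    [0, 0, 0.6],
    [0, 0, 0.8],
    [0, 0, 1.0],
    [0, 0, 1.2],
    [0, 0, 1.2]
  ],
  "rotation": [
    [0, 0, 0],
    [0, 0, 0],
    [0, 0, 0],
    [0, 0, 0],
    [0, 0, 0],
    [0, 0, 0],
    [0, 0, 0]
  ]
}}

```text
t: 4.38
ee_pos: [605.2, -3.6, 91.9]
orientation: [-1.567, -0.127, 0.128]
ft_force: [-0.3, 0.6, -0.1]
width: 40.0
```

```bash
python3 v.py 6 220 150 120
```

```text
t 4.38 rackpos [  1.3 -19.4  91.9] xang_rack 0.004 F [-0.3  0.6 -0.1] M [ 0.    0.05 -0.03] q [-0.03  0.52  1.74  0.    0.88 -0.19] w 40.0
```

View pics/v6.png

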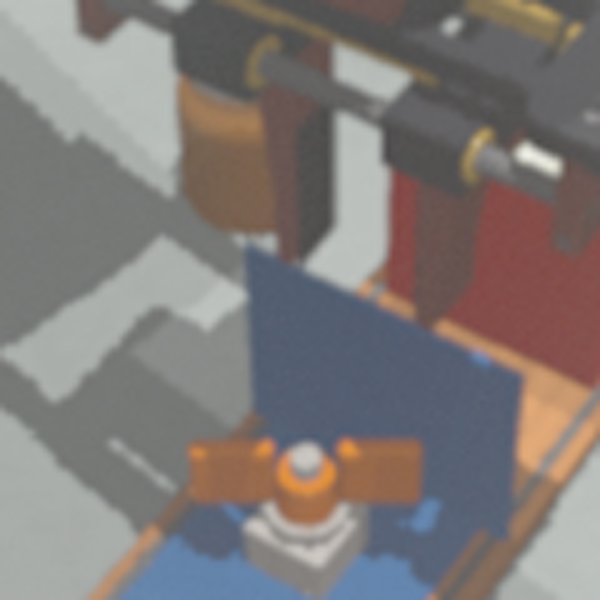

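{"api": "carry_out", "payload": {
  "delta_pos": [
    [0, 0, -0.8],
    [0, 0, -1.6],
    [0, 0, -2.2],
    [0, 0.4, -2.4],
    [0, 0.8, -2.4],
    [0, 1.1, -2.4],
    [0, 1.2, -2.4]
  ],
  "rotation": [
    [0, 0, 0],
    [0, 0, 0],
    [0, 0, 0],
    [0, 0, 0],
    [0, 0, 0],
    [0, 0, 0],
    [0, 0, 0]
  ]
}}

```text
t: 5.02
ee_pos: [608.5, -27.6, 79.1]
orientation: [-1.567, -0.126, 0.128]
ft_force: [0.1, -0.5, 0.3]
width: 40.0
```

```bash
python3 v.py 7 220 150 120
```

```text
t 5.02 rackpos [  0.8 -43.7  79.1] xang_rack 0.004 F [ 0.1 -0.5  0.3] M [-0.08  0.06  0.02] q [-0.06  0.54  1.73  0.    0.86 -0.23] w 40.0
```

View pics/v7.png

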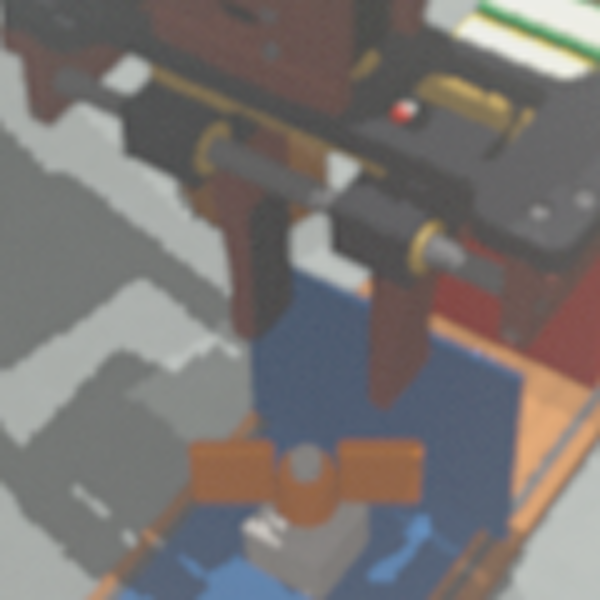

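```bash
python3 -c "
from h import *
for v in ((370,400),(385,407),(430,365),(235,335),(262,338),(295,300)):
  uv=np.array([220+(v[0]+.5)/5-.5,150+(v[1]+.5)/5-.5])
  print(v,[list(np.round(toR(ray('scene',uv,z))[:2],1)) for z in (79,90,98,104,110)])
"
```

```text
(370, 400) [[np.float64(9.4), np.float64(-32.7)], [np.float64(14.1), np.float64(-40.4)], [np.float64(17.6), np.float64(-45.9)], [np.float64(20.2), np.float64(-50.1)], [np.float64(22.8), np.float64(-54.2)]]
(385, 407) [[np.float64(14.9), np.float64(-32.6)], [np.float64(19.6), np.float64(-40.2)], [np.float64(22.9), np.float64(-45.8)], [np.float64(25.5), np.float64(-49.9)], [np.float64(28.0), np.float64(-54.1)]]
(430, 365) [[np.float64(17.8), np.float64(-9.8)], [np.float64(22.4), np.float64(-17.9)], [np.float64(25.7), np.float64(-23.8)], [np.float64(28.2), np.float64(-28.3)], [np.float64(30.7), np.float64(-32.7)]]
(235, 335) [[np.float64(-42.6), np.float64(-33.7)], [np.float64(-36.7), np.float64(-41.3)], [np.float64(-32.5), np.float64(-46.9)], [np.float64(-29.3), np.float64(-51.0)], [np.float64(-26.1), np.float64(-55.2)]]
(262, 338) [[np.float64(-34.4), np.float64(-30.0)], [np.float64(-28.7), np.float64(-37.6)], [np.float64(-24.6), np.float64(-43.2)], [np.float64(-21.5), np.float64(-47.4)], [np.float64(-18.4), np.float64(-51.6)]]
(295, 300) [[np.float64(-34.7), np.float64(-10.2)], [np.float64(-29.0), np.float64(-18.3)], [np.float64(-24.9), np.float64(-24.2)], [np.float64(-21.8), np.float64(-28.6)], [np.float64(-18.7), np.float64(-33.0)]]
```

```bash
python3 -c "
from h import *
for v in ((515,342),(45,122),(415,280),(185,180)):
  uv=np.array([220+(v[0]+.5)/5-.5,150+(v[1]+.5)/5-.5])
  print(v,[[float(a) for a in np.round(toR(ray('scene',uv,z))[:2],1)] for z in (100,120,140,160,180,)])
"
```

```text
(515, 342) [[43.9, -2.7], [51.6, -18.4], [59.2, -34.1], [66.8, -49.7], [74.5, -65.4]]
(45, 122) [[-142.7, -4.0], [-127.6, -19.6], [-112.4, -35.2], [-97.3, -50.9], [-82.1, -66.5]]
(415, 280) [[3.7, 2.6], [13.0, -13.3], [22.2, -29.1], [31.5, -45.0], [40.7, -60.9]]
(185, 180) [[-85.3, -0.7], [-72.5, -16.4], [-59.6, -32.2], [-46.8, -47.9], [-34.0, -63.7]]
```

View pics/s7.png

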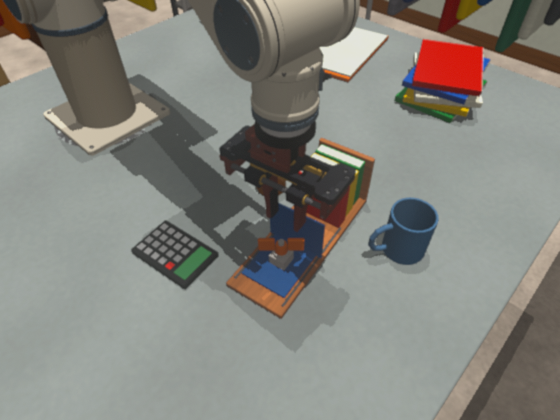

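{"api": "carry_out", "payload": {
  "delta_pos": [
    [0, 0.3, 0.1],
    [0, 0.7, 0.2],
    [0, 1.1, 0.2],
    [0, 1.5, 0.2],
    [0, 1.7, 0.2],
    [0, 1.8, 0.2],
    [0, 1.8, 0.2]
  ],
  "rotation": [
    [0, 0, 0],
    [0, 0, 0],
    [0, 0, 0],
    [0, 0, 0],
    [0, 0, 0],
    [0, 0, 0],
    [0, 0, 0]
  ]
}}

```text
t: 5.65
ee_pos: [608.6, -25.6, 61.6]
orientation: [-1.567, -0.127, 0.128]
ft_force: [-0.5, 0.1, -0.3]
width: 39.9
```

```bash
python3 v.py 8 220 150 120
```

```text
t 5.65 rackpos [  1.3 -41.8  61.6] xang_rack 0.004 F [-0.5  0.1 -0.3] M [-0.08  0.08 -0.  ] q [-0.06  0.57  1.74 -0.    0.83 -0.22] w 39.9
```

View pics/v8.png

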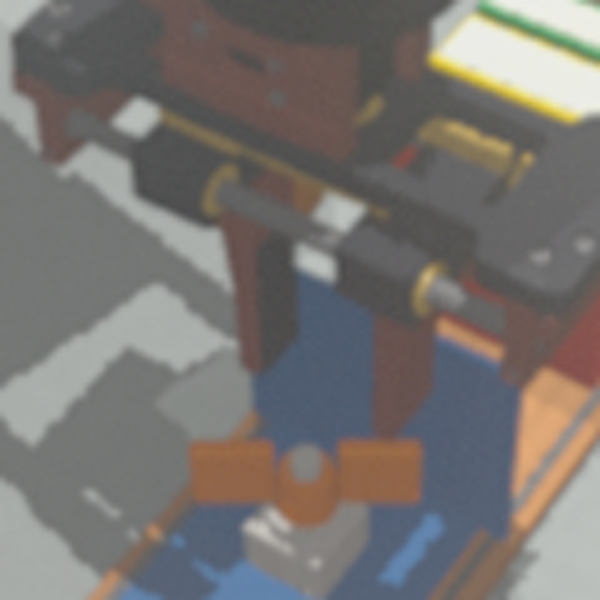

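{"api": "carry_out", "payload": {
  "delta_pos": [
    [-0.1, 0.05, 0.4],
    [-0.1, 0.1, 0.8],
    [-0.1, 0.1, 1.2],
    [-0.1, 0.1, 1.6],
    [-0.1, 0.1, 2.0],
    [-0.1, 0.1, 2.4],
    [-0.1, 0.1, 2.8],
    [-0.1, 0.1, 2.8]
  ],
  "rotation": [
    [0, 0, 0],
    [0, 0, 0],
    [0, 0, 0],
    [0, 0, 0],
    [0, 0, 0],
    [0, 0, 0],
    [0, 0, 0],
    [0, 0, 0]
  ]
}}

```text
t: 6.37
ee_pos: [603.4, 1.4, 61.1]
orientation: [-1.569, -0.128, 0.127]
ft_force: [0.5, -4.8, -0.9]
width: 40.2
```

```bash
python3 v.py 9 220 150 120
```

```text
t 6.37 rackpos [  0.4 -14.2  61.1] xang_rack 0.005 F [ 0.5 -4.8 -0.9] M [-0.9  -0.08 -0.15] q [-0.02  0.56  1.76 -0.    0.82 -0.18] w 40.2
```

View pics/v9.png

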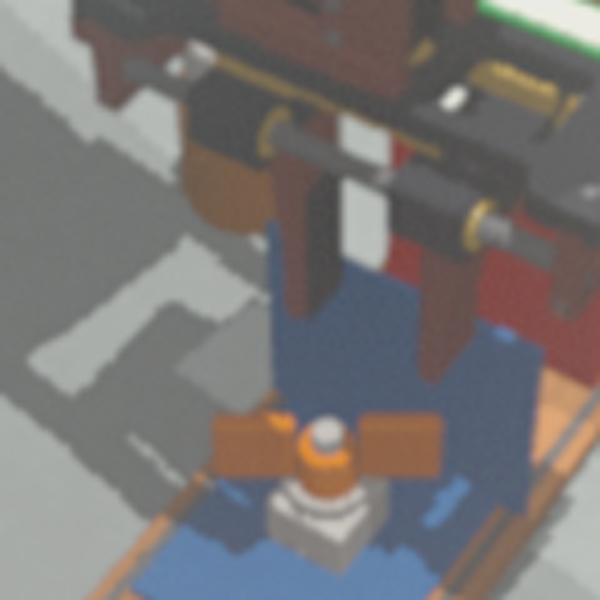

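{"api": "carry_out", "payload": {
  "delta_pos": [
    [0, 0, 0.4],
    [0, 0, 1.0],
    [0, 0, 1.6],
    [0, 0, 2.2],
    [0, 0, 2.8],
    [0, 0, 3.4],
    [0, 0, 4.0],
    [0, 0, 4.4],
    [0, 0, 4.8],
    [0, 0, 5.1],
    [0, 0, 5.4],
    [0, 0, 5.4]
  ],
  "rotation": [
    [0, 0, 0],
    [0, 0, 0],
    [0, 0, 0],
    [0, 0, 0],
    [0, 0, 0],
    [0, 0, 0],
    [0, 0, 0],
    [0, 0, 0],
    [0, 0, 0],
    [0, 0, 0],
    [0, 0, 0],
    [0, 0, 0]
  ]
}}

```text
t: 7.42
ee_pos: [594.9, 54.6, 61.1]
orientation: [-1.568, -0.128, 0.127]
ft_force: [0.7, -5.2, -0.1]
width: 39.7
```

```bash
python3 v.py 10 250 110 140
```

```text
t 7.42 rackpos [ 0.3 39.7 61.1] xang_rack 0.004 F [ 0.7 -5.2 -0.1] M [-0.97 -0.15 -0.13] q [ 0.07  0.56  1.77 -0.    0.81 -0.09] w 39.7
```

View pics/v10.png

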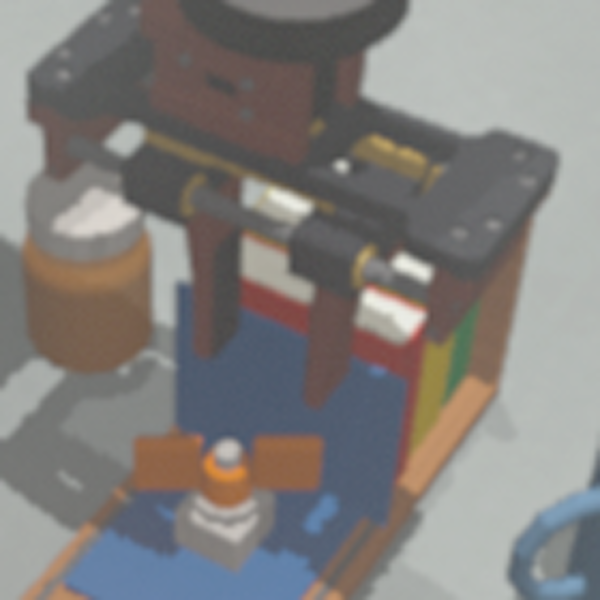

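{"api": "carry_out", "payload": {
  "delta_pos": [
    [0, 0, 0.3],
    [0, 0, 0.5],
    [0, 0, 0.7],
    [0, 0, 0.9],
    [0, 0, 1.0],
    [0, 0, 1.1],
    [0, 0, 1.2]
  ],
  "rotation": [
    [0, 0, 0],
    [0, 0, 0],
    [0, 0, 0],
    [0, 0, 0],
    [0, 0, 0],
    [0, 0, 0],
    [0, 0, 0]
  ]
}}

```text
t: 8.05
ee_pos: [593.3, 65.2, 61.2]
orientation: [-1.57, -0.128, 0.127]
ft_force: [2.2, -11.8, -0.9]
width: 40.0
```

```bash
python3 v.py 11 250 110 140
```

```text
t 8.05 rackpos [ 0.4 50.3 61.2] xang_rack 0.004 F [  2.2 -11.8  -0.9] M [-2.2  -0.33 -0.28] q [ 0.09  0.56  1.77 -0.    0.81 -0.07] w 40.0
```

View pics/v11.png

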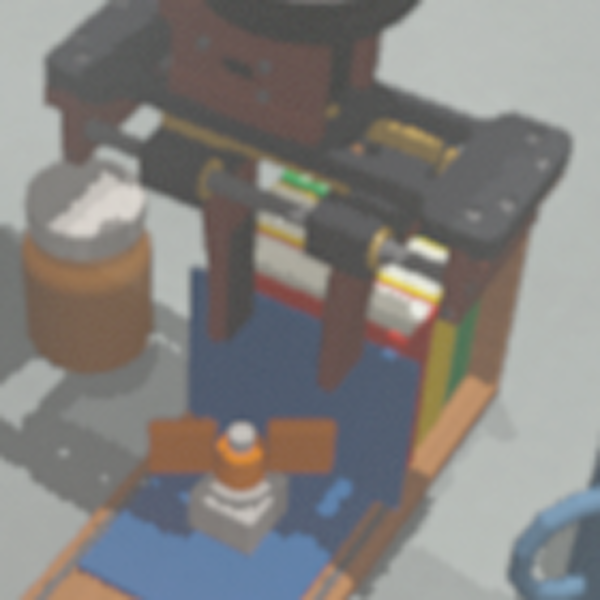

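{"api": "carry_out", "payload": {
  "delta_pos": [
    [0, 0, 0.1],
    [0, 0, 0.2],
    [0, 0, 0.3],
    [0, 0, 0.4],
    [0, 0, 0.5]
  ],
  "rotation": [
    [0, 0, 0],
    [0, 0, 0],
    [0, 0, 0],
    [0, 0, 0],
    [0, 0, 0]
  ]
}}

```text
t: 8.52
ee_pos: [592.6, 69.2, 61.1]
orientation: [-1.571, -0.129, 0.127]
ft_force: [3.2, -20.3, -0.7]
width: 39.9
```

```bash
python3 -c "
from h import *
st()"
```

```text
t 8.52 rackpos [ 0.3 54.4 61.1] xang_rack 0.005 F [  3.2 -20.3  -0.7] M [-3.75 -0.59 -0.26] q [ 0.1   0.56  1.77 -0.01  0.81 -0.06] w 39.9
```

```bash
python3 v.py 12 290 110 90
```

```text
t 8.52 rackpos [ 0.3 54.4 61.1] xang_rack 0.005 F [  3.2 -20.3  -0.7] M [-3.75 -0.59 -0.26] q [ 0.1   0.56  1.77 -0.01  0.81 -0.06] w 39.9
```

View pics/v12.png

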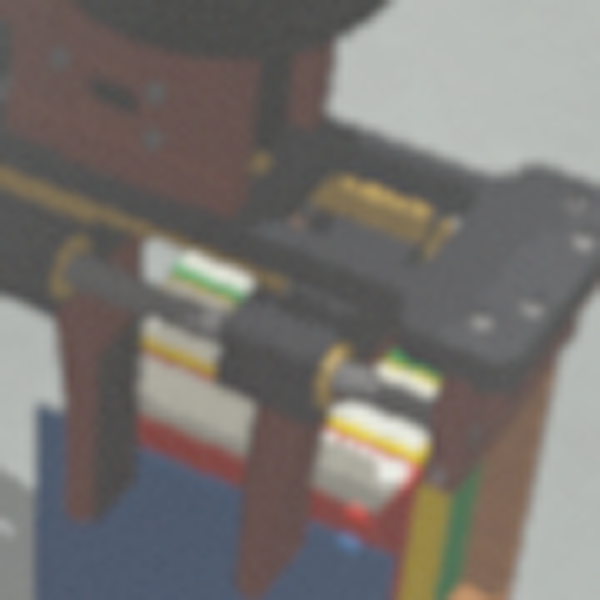

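{"api": "carry_out", "payload": {
  "delta_pos": [
    [0, 0, 0.05],
    [0, 0, 0.1],
    [0, 0, 0.1],
    [0, 0, 0.1]
  ],
  "rotation": [
    [0, 0, 0],
    [0, 0, 0],
    [0, 0, 0],
    [0, 0, 0]
  ]
}}

```text
t: 8.9
ee_pos: [592.6, 69.2, 61.1]
orientation: [-1.572, -0.129, 0.127]
ft_force: [3.3, -20.7, -0.9]
width: 39.8
```

```bash
python3 -c "
from h import *
st()"
```

```text
t 8.9 rackpos [ 0.3 54.4 61.1] xang_rack 0.005 F [  3.3 -20.7  -0.9] M [-3.79 -0.56 -0.26] q [ 0.1   0.55  1.77 -0.01  0.81 -0.06] w 39.8
```

{"api": "carry_out", "payload": {
  "delta_pos": [
    [0, 0, 0.05],
    [0, 0, 0.1],
    [0, 0, 0.15],
    [0, 0, 0.15]
  ],
  "rotation": [
    [0, 0, 0],
    [0, 0, 0],
    [0, 0, 0],
    [0, 0, 0]
  ]
}}

```text
t: 9.23
ee_pos: [592.6, 69.2, 61.2]
orientation: [-1.574, -0.129, 0.127]
ft_force: [4.0, -27.7, -1.3]
width: 40.1
```

```bash
python3 -c "
from h import *
st()"
```

```text
t 9.23 rackpos [ 0.3 54.4 61.2] xang_rack 0.005 F [  4.  -27.7  -1.3] M [-5.06 -0.71 -0.35] q [ 0.1   0.55  1.77 -0.01  0.81 -0.06] w 40.1
```

{"api": "carry_out", "payload": {
  "delta_pos": [
    [0, 0, -0.5],
    [0, 0, -1.2],
    [0, -1.0, -2.0],
    [0, -2.5, -2.8],
    [0, -4, -3.4],
    [0, -4, -3.4]
  ],
  "rotation": [
    [0, 0, 0],
    [0, 0, 0],
    [0, 0, 0],
    [0, 0, 0],
    [0, 0, 0],
    [0, 0, 0]
  ]
}}

```text
t: 9.73
ee_pos: [599.3, 40.2, 104.4]
orientation: [-1.567, -0.131, 0.123]
ft_force: [1.3, -0.4, 0.6]
width: 39.7
```

```bash
python3 v.py 13 240 110 150; python3 -c "
from h import *
go((0,24,100),2.14)"
```

```text
t 9.73 rackpos [  2.4  24.8 104.4] xang_rack 0.003 F [ 1.3 -0.4  0.6] M [-0.09  0.06 -0.01] q [ 0.05  0.5   1.75  0.    0.89 -0.11] w 39.7
t 9.78 rackpos [  1.6  25.3 103. ] xang_rack 0.003 F [-0.   0.7 -0.4] M [-0.07  0.04 -0.01] q [ 0.05  0.5   1.75  0.    0.89 -0.11] w 40.0
delta cm [-0.164  0.295 -0.132] rot [ 4.000e-03 -2.137e+00  2.000e-03]
```

View pics/v13.png

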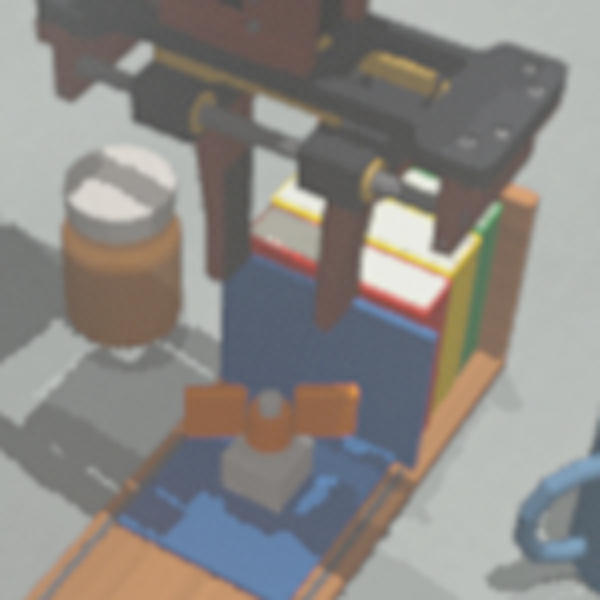

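```bash
python3 -c "
from h import *
for n,v,z in(('wingL',(186,388),76.5),('wingR',(355,384),76.5),('plL',(225,255),100),('plR',(438,335),100),('wL2',(246,386),76.5),('wR2',(297,385),76.5)):
  uv=np.array([240+(v[0]+.5)/4-.5,110+(v[1]+.5)/4-.5]); print(n,np.round(toR(ray('scene',uv,z)),1))
"
```

```text
wingL [-29.2   4.2  76.5]
wingR [29.3 44.9 76.5]
plL [-45.9  60.7 100. ]
plR [ 53.7  67.8 100. ]
wL2 [-8.6 18.9 76.5]
wR2 [ 9.1 31.1 76.5]
```

{"api": "carry_out", "payload": {
  "delta_pos": [
    [-0.16, 0, -0.08],
    [-0.16, 0, -0.08],
    [-0.16, 0, -0.08],
    [-0.16, 0, -0.08],
    [-0.16, 0, -0.08],
    [-0.16, 0, -0.08],
    [-0.16, 0, -0.08],
    [-0.16, 0, -0.08],
    [-0.16, 0, -0.08],
    [-0.16, 0, -0.08],
    [-0.16, 0, -0.08],
    [-0.16, 0, -0.08]
  ],
  "rotation": [
    [0, -0.1, 0],
    [0, -0.22, 0],
    [0, -0.34, 0],
    [0, -0.46, 0],
    [0, -0.58, 0],
    [0, -0.7, 0],
    [0, -0.82, 0],
    [0, -0.94, 0],
    [0, -1.06, 0],
    [0, -1.18, 0],
    [0, -1.3, 0],
    [0, -1.42, 0]
  ]
}}

```text
t: 10.78
ee_pos: [594.8, 40.4, 100.2]
orientation: [-1.2, -1.221, 1.223]
ft_force: [-0.2, -0.7, 0.0]
width: 40.2
```

```bash
python3 -c "
from h import *
go((0,24.5,85),2.17)"
```

```text
t 10.78 rackpos [ -2.   25.6 100.2] xang_rack 1.431 F [-0.2 -0.7  0. ] M [ 0.05  0.01 -0.04] q [ 0.05  0.5   1.76  0.    0.89 -1.54] w 40.2
delta cm [-0.08   1.521 -0.217] rot [-0.001 -0.739  0.001]
```

{"api": "carry_out", "payload": {
  "delta_pos": [
    [-0.08, 0.2, -0.2],
    [-0.08, 0.5, -0.2],
    [-0.08, 0.8, -0.2],
    [-0.08, 1.1, -0.2],
    [-0.08, 1.4, -0.2],
    [-0.08, 1.5, -0.2],
    [-0.08, 1.5, -0.2],
    [-0.08, 1.5, -0.2]
  ],
  "rotation": [
    [0, -0.1, 0],
    [0, -0.22, 0],
    [0, -0.34, 0],
    [0, -0.46, 0],
    [0, -0.58, 0],
    [0, -0.7, 0],
    [0, -0.74, 0],
    [0, -0.74, 0]
  ]
}}

```text
t: 11.45
ee_pos: [596.8, 39.6, 85.1]
orientation: [-0.752, -1.738, 1.739]
ft_force: [0.2, 0.1, 0.0]
width: 39.7
```

```bash
python3 v.py 14 240 110 150; python3 -c "
from h import *
go((0,24.5,30),2.17)"
```

```text
t 11.45 rackpos [-0.2 24.5 85.1] xang_rack 2.166 F [0.2 0.1 0. ] M [0.   0.01 0.02] q [ 0.05  0.52  1.76  0.    0.86 -2.28] w 39.7
t 11.5 rackpos [-0.1 24.4 85.3] xang_rack 2.163 F [0.1 0.2 0.8] M [ 0.06 -0.   -0.  ] q [ 0.05  0.52  1.76  0.    0.86 -2.28] w 40.1
delta cm [ 1.00e-03  5.53e+00 -1.50e-02] rot [-0.001 -0.007  0.001]
```

View pics/v14.png

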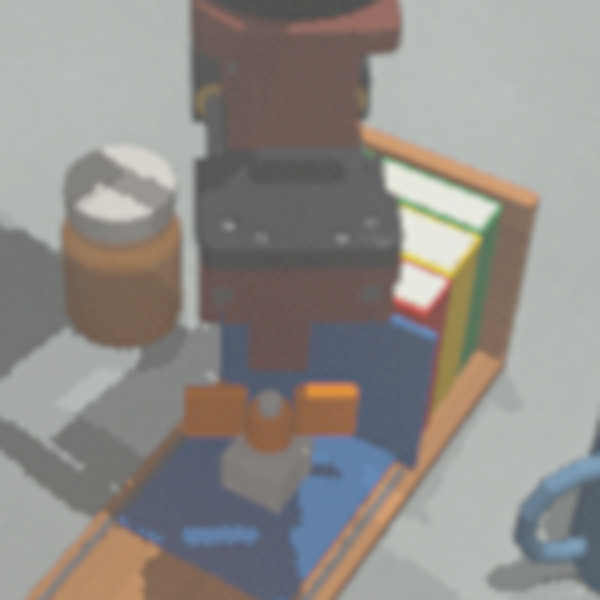

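```bash
python3 -c "
from h import *
uv=np.array([240+280/4,110+372/4])
for z in (105,110,113,116,120): print(z,np.round(toR(ray('scene',uv,z)),1))
# bracket bottom near edge (295,322), radius ~89?
uv=np.array([240+295/4,110+322/4])
for z in (150,165,180,190): print(z,np.round(toR(ray('scene',uv,z)),1))
"
```

```text
105 [ 13.    9.9 105. ]
110 [ 15.3   5.8 110. ]
113 [ 16.6   3.4 113. ]
116 [ 17.9   0.9 116. ]
120 [ 19.7  -2.3 120. ]
150 [ 24.7  -1.9 150. ]
165 [ 31.7 -15.  165. ]
180 [ 38.7 -28.1 180. ]
190 [ 43.4 -36.8 190. ]
```

{"api": "carry_out", "payload": {
  "delta_pos": [
    [0, 0.6, 0],
    [0, 1.2, 0],
    [0, 1.8, 0],
    [0, 2.4, 0],
    [0, 3.0, 0],
    [0, 3.6, 0],
    [0, 4.0, 0],
    [0, 4.2, 0],
    [0, 4.2, 0]
  ],
  "rotation": [
    [0, 0, 0],
    [0, 0, 0],
    [0, 0, 0],
    [0, 0, 0],
    [0, 0, 0],
    [0, 0, 0],
    [0, 0, 0],
    [0, 0, 0],
    [0, 0, 0]
  ]
}}

```text
t: 12.25
ee_pos: [597.1, 38.9, 43.3]
orientation: [-0.754, -1.737, 1.738]
ft_force: [0.6, -0.0, -0.3]
width: 39.7
```

```bash
python3 v.py 15 240 110 150
```

```text
t 12.25 rackpos [ 0.1 23.8 43.3] xang_rack 2.164 F [ 0.6 -0.  -0.3] M [ 0.05  0.07 -0.04] q [ 0.05  0.58  1.77 -0.    0.79 -2.28] w 39.7
```

View pics/v15.png

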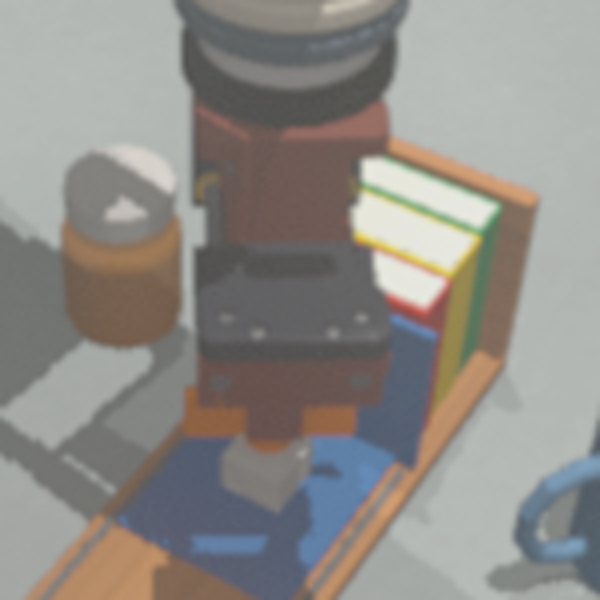

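{"api": "carry_out", "payload": {
  "delta_pos": [
    [0, 0.4, 0],
    [0, 0.8, 0],
    [0, 1.1, 0],
    [0, 1.3, 0],
    [0, 1.3, 0]
  ],
  "rotation": [
    [0, 0, 0],
    [0, 0, 0],
    [0, 0, 0],
    [0, 0, 0],
    [0, 0, 0]
  ]
}}

```text
t: 12.72
ee_pos: [597.1, 39.0, 30.4]
orientation: [-0.754, -1.737, 1.738]
ft_force: [-0.3, 0.3, 0.6]
width: 39.7
```

```bash
python3 v.py 16 240 110 150; python3 -c "
from h import *
go((0,24.5,30),2.17)"
```

```text
t 12.72 rackpos [ 0.1 23.8 30.4] xang_rack 2.164 F [-0.3  0.3  0.6] M [0.05 0.06 0.02] q [ 0.05  0.6   1.78  0.    0.76 -2.28] w 39.7
t 12.77 rackpos [ 0.2 23.8 30.7] xang_rack 2.164 F [-0.6 -0.4 -0.4] M [0.06 0.05 0.01] q [ 0.05  0.6   1.78 -0.    0.76 -2.28] w 40.1
delta cm [ 0.069  0.066 -0.018] rot [-0.    -0.006  0.   ]
```

View pics/v16.png

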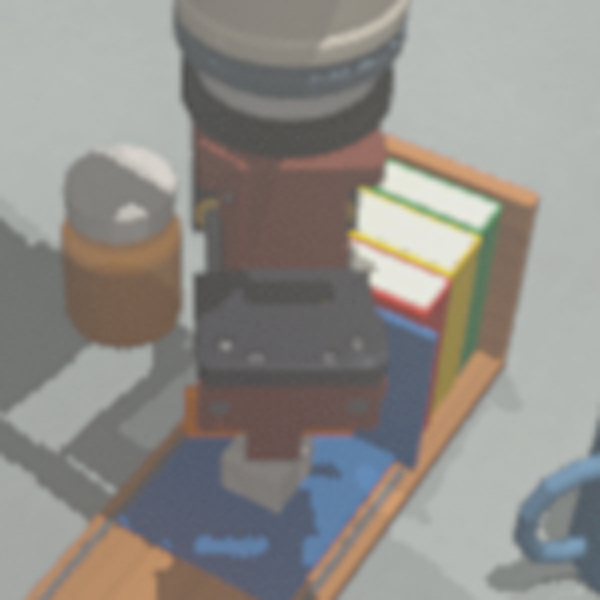

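{"api": "carry_out", "payload": {
  "delta_pos": [
    [0.03, 0, 0],
    [0.03, 0, 0],
    [0.03, 0, 0],
    [0.03, 0, 0],
    [0.03, 0, 0],
    [0.03, 0, 0],
    [0.03, 0, 0],
    [0.03, 0, 0],
    [0.03, 0, 0],
    [0.03, 0, 0],
    [0.03, 0, 0],
    [0.03, 0, 0]
  ],
  "rotation": [
    [0, 0.1, 0],
    [0, 0.2, 0],
    [0, 0.32, 0],
    [0, 0.44, 0],
    [0, 0.56, 0],
    [0, 0.68, 0],
    [0, 0.8, 0],
    [0, 0.92, 0],
    [0, 1.02, 0],
    [0, 1.12, 0],
    [0, 1.22, 0],
    [0, 1.32, 0]
  ]
}}

```text
t: 13.77
ee_pos: [597.7, 39.0, 31.1]
orientation: [-1.428, -0.778, 0.777]
ft_force: [1.6, -1.3, -2.1]
width: 40.0
```

```bash
python3 v.py 17 240 110 150
```

```text
t 13.77 rackpos [ 0.7 23.8 31.1] xang_rack 0.839 F [ 1.6 -1.3 -2.1] M [-0.22 -0.25  0.03] q [ 0.05  0.6   1.78 -0.    0.76 -0.95] w 40.0
```

View pics/v17.png

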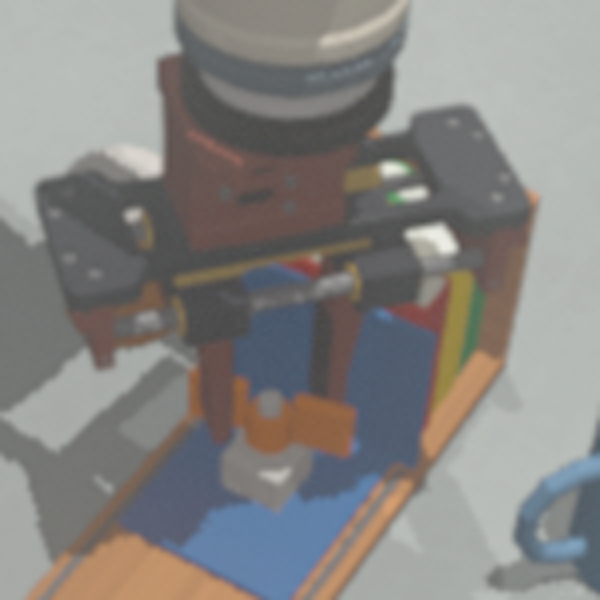

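{"api": "carry_out", "payload": {
  "delta_pos": [
    [0, 0, 0],
    [0, 0, 0],
    [0, 0, 0],
    [0, 0, 0],
    [0, 0, 0],
    [0, 0, 0],
    [0, 0, 0],
    [0, 0, 0],
    [0, 0, 0],
    [0, 0, 0],
    [0, 0, 0],
    [0, 0, 0]
  ],
  "rotation": [
    [0, 0.1, 0],
    [0, 0.21, 0],
    [0, 0.32, 0],
    [0, 0.43, 0],
    [0, 0.54, 0],
    [0, 0.65, 0],
    [0, 0.76, 0],
    [0, 0.87, 0],
    [0, 0.98, 0],
    [0, 1.09, 0],
    [0, 1.2, 0],
    [0, 1.3, 0]
  ]
}}

```text
t: 14.82
ee_pos: [597.2, 39.0, 30.9]
orientation: [-1.558, 0.236, -0.236]
ft_force: [0.1, -0.9, -1.8]
width: 39.9
```

```bash
python3 v.py 18 240 110 150
```

```text
t 14.82 rackpos [ 0.2 23.8 30.9] xang_rack -0.459 F [ 0.1 -0.9 -1.8] M [-0.24  0.02  0.02] q [ 0.05  0.6   1.78 -0.    0.76  0.35] w 39.9
```

View pics/v18.png

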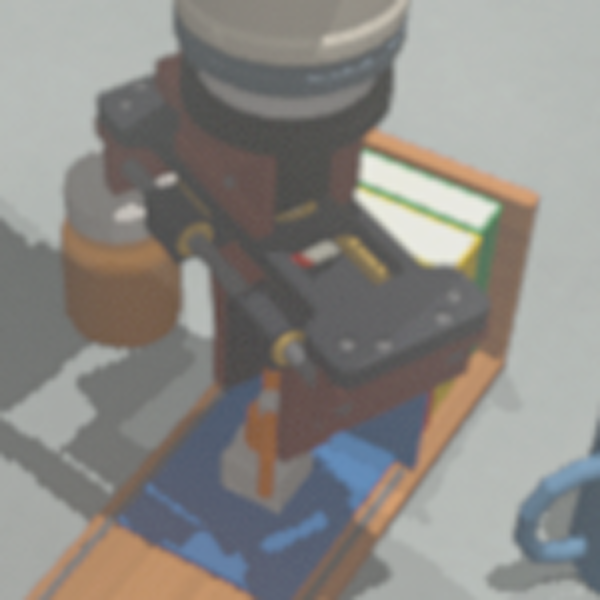

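{"api": "carry_out", "payload": {
  "delta_pos": [
    [0, 0, 0],
    [0, 0, 0],
    [0, 0, 0],
    [0, 0, 0],
    [0, 0, 0],
    [0, 0, 0],
    [0, 0, 0],
    [0, 0, 0],
    [0, 0, 0],
    [0, 0, 0],
    [0, 0, 0],
    [0, 0, 0]
  ],
  "rotation": [
    [0, 0.1, 0],
    [0, 0.21, 0],
    [0, 0.32, 0],
    [0, 0.43, 0],
    [0, 0.54, 0],
    [0, 0.65, 0],
    [0, 0.76, 0],
    [0, 0.87, 0],
    [0, 0.98, 0],
    [0, 1.09, 0],
    [0, 1.2, 0],
    [0, 1.3, 0]
  ]
}}

```text
t: 15.87
ee_pos: [597.5, 39.2, 31.0]
orientation: [-1.196, 1.229, -1.23]
ft_force: [0.6, 0.2, -2.5]
width: 39.9
```

```bash
python3 v.py 19 240 110 150
```

```text
t 15.87 rackpos [ 0.5 24.  31. ] xang_rack -1.757 F [ 0.6  0.2 -2.5] M [-0.12 -0.12  0.07] q [ 0.05  0.6   1.78 -0.    0.76  1.64] w 39.9
```

{"api": "carry_out", "payload": {
  "delta_pos": [
    [0, 0, 0],
    [0, 0, 0],
    [0, 0, 0],
    [0, 0, 0],
    [0, 0, 0],
    [0, 0, 0],
    [0, 0, 0],
    [0, 0, 0]
  ],
  "rotation": [
    [0, 0.1, 0],
    [0, 0.2, 0],
    [0, 0.3, 0],
    [0, 0.4, 0],
    [0, 0.5, 0],
    [0, 0.6, 0],
    [0, 0.7, 0],
    [0, 0.7, 0]
  ]
}}

```text
t: 16.58
ee_pos: [597.5, 39.0, 31.0]
orientation: [-0.774, 1.72, -1.721]
ft_force: [1.2, -2.2, -0.1]
width: 40.0
```

```bash
python3 v.py 20 240 110 150
```

```text
t 16.58 rackpos [ 0.5 23.8 31. ] xang_rack -2.454 F [ 1.2 -2.2 -0.1] M [-0.09 -0.    0.04] q [ 0.05  0.6   1.78 -0.    0.76  2.34] w 40.0
```

View pics/v20.png

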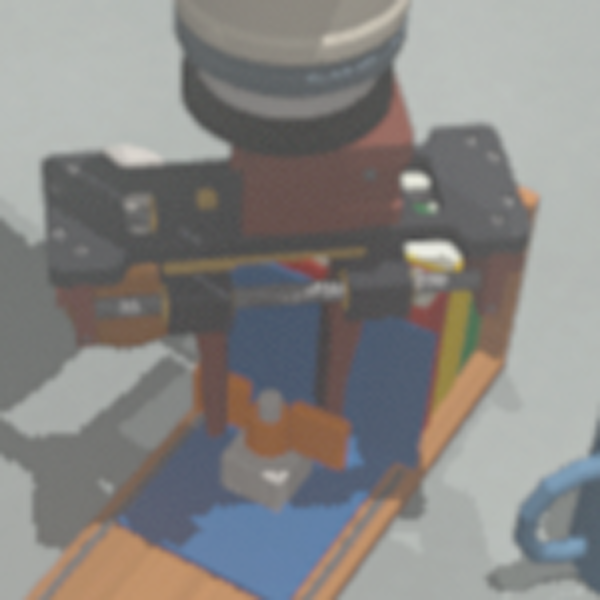

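{"api": "carry_out", "payload": {
  "delta_pos": [
    [0, 0, 0],
    [0, -0.5, 0],
    [0, -2, 0],
    [0, -4, 0],
    [0, -5.5, 0],
    [0, -5.5, 0],
    [0, -5.5, 0],
    [0, -5.5, 0],
    [0, -5.5, 0],
    [0, -5.5, 0],
    [0, -5.5, 0],
    [0, -5.5, 0]
  ],
  "rotation": [
    [0, -0.1, 0],
    [0, -0.2, 0],
    [0, -0.3, 0],
    [0, -0.42, 0],
    [0, -0.54, 0],
    [0, -0.66, 0],
    [0, -0.78, 0],
    [0, -0.9, 0],
    [0, -1.02, 0],
    [0, -1.14, 0],
    [0, -1.26, 0],
    [0, -1.38, 0]
  ]
}}

```text
t: 17.63
ee_pos: [597.1, 39.4, 86.2]
orientation: [-1.453, 0.707, -0.706]
ft_force: [0.5, 0.3, -0.7]
width: 40.0
```

{"api": "carry_out", "payload": {
  "delta_pos": [
    [0, 0, 0],
    [0, 0, 0],
    [0, 0, 0],
    [0, 0, 0],
    [0, 0, 0],
    [0, 0, 0],
    [0, 0, 0],
    [0, 0, 0],
    [0, 0, 0],
    [0, 0, 0],
    [0, 0, 0],
    [0, 0, 0]
  ],
  "rotation": [
    [0, -0.12, 0],
    [0, -0.24, 0],
    [0, -0.36, 0],
    [0, -0.48, 0],
    [0, -0.6, 0],
    [0, -0.72, 0],
    [0, -0.84, 0],
    [0, -0.96, 0],
    [0, -1.08, 0],
    [0, -1.2, 0],
    [0, -1.32, 0],
    [0, -1.42, 0]
  ]
}}

```text
t: 18.63
ee_pos: [597.1, 39.4, 86.1]
orientation: [-1.533, -0.403, 0.404]
ft_force: [0.6, -0.2, 0.3]
width: 40.3
```

```bash
python3 v.py 21 240 110 150; python3 -c "
from h import *
go((0,24.5,86),1.65)"
```

```text
t 18.63 rackpos [ 0.1 24.3 86.1] xang_rack 0.357 F [ 0.6 -0.2  0.3] M [-0.02 -0.02  0.03] q [ 0.05  0.52  1.76  0.    0.86 -0.47] w 40.3
t 18.68 rackpos [ 0.1 24.3 86.1] xang_rack 0.361 F [ 0.6 -0.6 -1.1] M [-0.02  0.04  0.01] q [ 0.05  0.52  1.76  0.    0.86 -0.47] w 40.0
delta cm [-0.004  0.012  0.028] rot [-0.    -1.289  0.   ]
```

View pics/v21.png

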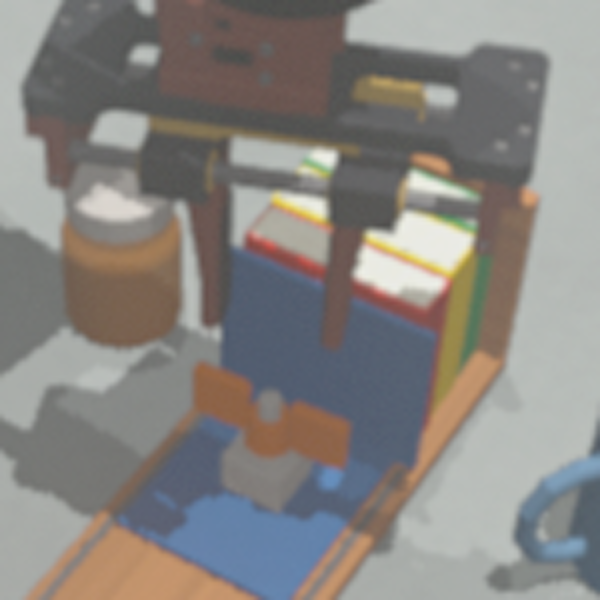

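```bash
python3 -c "
from h import *
a=[toR(ray('scene',np.array([240+v[0]/4,110+v[1]/4]),74)) for v in ((195,366),(348,425))]
print(a, np.arctan2(a[1][1]-a[0][1],a[1][0]-a[0][0]))"
```

```text
[array([-33.16778428,  18.46417791,  74.        ]), array([38.18826784, 24.9344223 , 74.        ])] 0.09042818779687524
```

{"api": "carry_out", "payload": {
  "delta_pos": [
    [0, 0, 0],
    [0, 0, 0],
    [0, 0, 0],
    [0, 0, 0],
    [0, 0, 0],
    [0, 0, 0],
    [0, 0, 0],
    [0, 0, 0],
    [0, 0, 0],
    [0, 0, 0],
    [0, 0, 0],
    [0, 0, 0]
  ],
  "rotation": [
    [0, -0.12, 0],
    [0, -0.24, 0],
    [0, -0.36, 0],
    [0, -0.48, 0],
    [0, -0.6, 0],
    [0, -0.72, 0],
    [0, -0.84, 0],
    [0, -0.96, 0],
    [0, -1.08, 0],
    [0, -1.2, 0],
    [0, -1.26, 0],
    [0, -1.26, 0]
  ]
}}

```text
t: 19.68
ee_pos: [597.2, 39.3, 86.1]
orientation: [-1.11, -1.352, 1.352]
ft_force: [-0.0, -0.4, -0.0]
width: 40.2
```

{"api": "carry_out", "payload": {
  "delta_pos": [
    [0, 0.6, 0],
    [0, 1.3, 0],
    [0, 2.0, 0],
    [0, 2.7, 0],
    [0, 3.4, 0],
    [0, 4.0, 0],
    [0, 4.6, 0],
    [0, 5.2, 0],
    [0, 5.6, 0],
    [0, 5.7, 0],
    [0, 5.7, 0]
  ],
  "rotation": [
    [0, 0, 0],
    [0, 0, 0],
    [0, 0, 0],
    [0, 0, 0],
    [0, 0, 0],
    [0, 0, 0],
    [0, 0, 0],
    [0, 0, 0],
    [0, 0, 0],
    [0, 0, 0],
    [0, 0, 0]
  ]
}}

```text
t: 20.6
ee_pos: [597.1, 39.2, 28.6]
orientation: [-1.112, -1.348, 1.349]
ft_force: [-0.5, 0.1, 0.2]
width: 40.1
```

```bash
python3 v.py 22 240 110 150
```

```text
t 20.6 rackpos [ 0.1 24.  28.6] xang_rack 1.604 F [-0.5  0.1  0.2] M [ 0.01 -0.01  0.06] q [ 0.05  0.61  1.78 -0.    0.76 -1.72] w 40.1
```

View pics/v22.png

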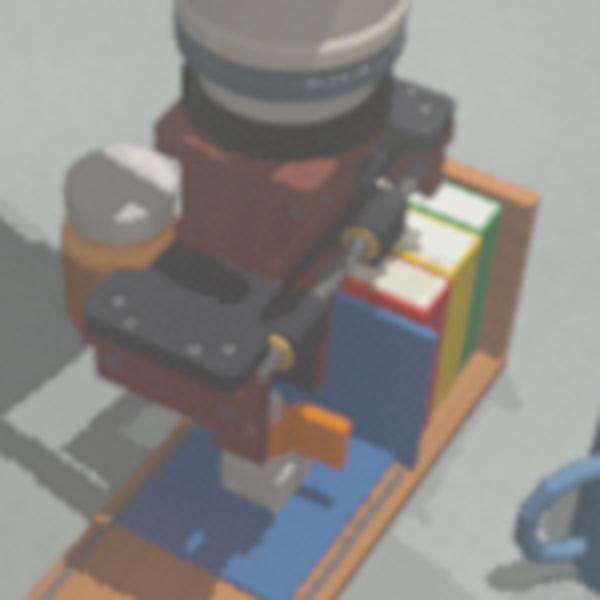

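{"api": "carry_out", "payload": {
  "delta_pos": [
    [0, 0, 0],
    [0, 0, 0],
    [0, 0, 0],
    [0, 0, 0],
    [0, 0, 0],
    [0, 0, 0],
    [0, 0, 0],
    [0, 0, 0],
    [0, 0, 0],
    [0, 0, 0],
    [0, 0, 0],
    [0, 0, 0]
  ],
  "rotation": [
    [0, 0.1, 0],
    [0, 0.22, 0],
    [0, 0.34, 0],
    [0, 0.46, 0],
    [0, 0.58, 0],
    [0, 0.7, 0],
    [0, 0.82, 0],
    [0, 0.94, 0],
    [0, 1.06, 0],
    [0, 1.18, 0],
    [0, 1.3, 0],
    [0, 1.4, 0]
  ]
}}

```text
t: 21.65
ee_pos: [597.8, 38.8, 29.4]
orientation: [-1.553, -0.281, 0.279]
ft_force: [0.9, -2.6, -1.7]
width: 40.1
```

{"api": "carry_out", "payload": {
  "delta_pos": [
    [0, 0, 0],
    [0, 0, 0],
    [0, 0, 0],
    [0, 0, 0],
    [0, 0, 0],
    [0, 0, 0],
    [0, 0, 0],
    [0, 0, 0],
    [0, 0, 0],
    [0, 0, 0],
    [0, 0, 0],
    [0, 0, 0]
  ],
  "rotation": [
    [0, 0.1, 0],
    [0, 0.22, 0],
    [0, 0.34, 0],
    [0, 0.46, 0],
    [0, 0.58, 0],
    [0, 0.7, 0],
    [0, 0.82, 0],
    [0, 0.94, 0],
    [0, 1.06, 0],
    [0, 1.18, 0],
    [0, 1.3, 0],
    [0, 1.4, 0]
  ]
}}

```text
t: 22.65
ee_pos: [597.4, 39.0, 29.2]
orientation: [-1.414, 0.813, -0.813]
ft_force: [-0.4, -1.3, -1.2]
width: 39.9
```

```bash
python3 v.py 23 240 110 150
```

```text
t 22.65 rackpos [ 0.3 23.8 29.2] xang_rack -1.202 F [-0.4 -1.3 -1.2] M [-0.09  0.09  0.05] q [ 0.05  0.61  1.78 -0.    0.76  1.09] w 39.9
```

View pics/v23.png

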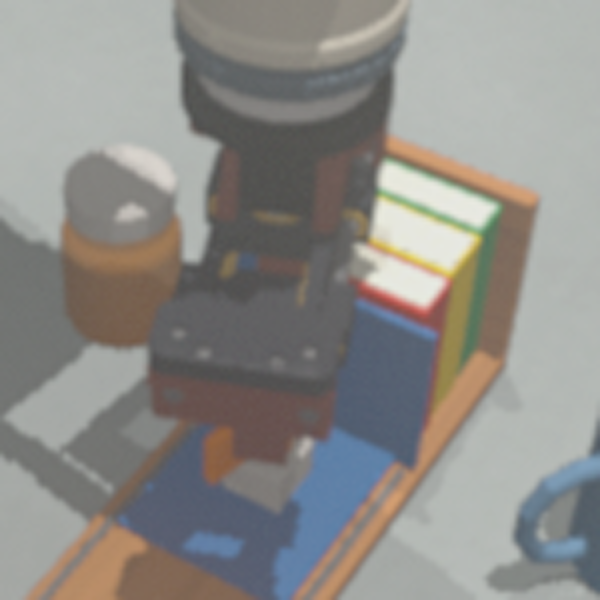

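{"api": "carry_out", "payload": {
  "delta_pos": [
    [0, 0, 0],
    [0, 0, 0],
    [0, 0, 0],
    [0, 0, 0],
    [0, 0, 0],
    [0, 0, 0]
  ],
  "rotation": [
    [0, 0.08, 0],
    [0, 0.16, 0],
    [0, 0.24, 0],
    [0, 0.32, 0],
    [0, 0.38, 0],
    [0, 0.38, 0]
  ]
}}

```text
t: 23.2
ee_pos: [597.5, 39.1, 29.3]
orientation: [-1.277, 1.095, -1.096]
ft_force: [0.3, -0.3, -0.3]
width: 40.1
```

```bash
python3 -c "
from h import *
st()"
```

```text
t 23.2 rackpos [ 0.5 24.  29.3] xang_rack -1.576 F [ 0.3 -0.3 -0.3] M [-0.13  0.12  0.02] q [ 0.05  0.61  1.78 -0.    0.76  1.46] w 40.1
```

{"api": "carry_out", "payload": {
  "delta_pos": [
    [0, 0, 0],
    [0, 0, 0],
    [0, 0, 0],
    [0, 0, 0]
  ],
  "rotation": [
    [0, 0.03, 0],
    [0, 0.06, 0],
    [0, 0.08, 0],
    [0, 0.08, 0]
  ]
}}

```text
t: 23.53
ee_pos: [597.5, 39.1, 29.2]
orientation: [-1.243, 1.154, -1.154]
ft_force: [0.2, -0.7, -1.3]
width: 40.0
```

```bash
python3 -c "
from h import *
st()"
```

```text
t 23.53 rackpos [ 0.5 23.9 29.2] xang_rack -1.654 F [ 0.2 -0.7 -1.3] M [-0.2   0.09  0.1 ] q [ 0.05  0.61  1.78 -0.    0.76  1.54] w 40.0
```

{"api": "carry_out", "payload": {
  "delta_pos": [
    [0, 0, 0],
    [0, 0, 0],
    [0, 0, 0],
    [0, 0, 0]
  ],
  "rotation": [
    [0, 0.02, 0],
    [0, 0.04, 0],
    [0, 0.06, 0],
    [0, 0.06, 0]
  ]
}}

```text
t: 23.87
ee_pos: [597.5, 39.2, 29.1]
orientation: [-1.214, 1.2, -1.201]
ft_force: [1.1, -0.2, -1.4]
width: 40.3
```

```bash
python3 -c "
from h import *
st()"
```

```text
t 23.87 rackpos [ 0.5 24.  29.1] xang_rack -1.717 F [ 1.1 -0.2 -1.4] M [-0.17  0.01  0.04] q [ 0.05  0.61  1.78 -0.    0.76  1.6 ] w 40.3
```

{"api": "carry_out", "payload": {
  "delta_pos": [
    [0, 0, 0],
    [0, 0, 0],
    [0, 0, 0],
    [0, 0, 0]
  ],
  "rotation": [
    [0, 0.02, 0],
    [0, 0.04, 0],
    [0, 0.05, 0],
    [0, 0.05, 0]
  ]
}}

```text
t: 24.2
ee_pos: [597.5, 39.1, 29.1]
orientation: [-1.191, 1.236, -1.237]
ft_force: [1.9, -1.7, -1.3]
width: 39.7
```

```bash
python3 -c "
from h import *
st()"
```

```text
t 24.2 rackpos [ 0.5 23.9 29.1] xang_rack -1.766 F [ 1.9 -1.7 -1.3] M [-0.26 -0.14  0.32] q [ 0.05  0.61  1.78 -0.    0.76  1.65] w 39.7
```

{"api": "carry_out", "payload": {
  "delta_pos": [
    [0, 0, 0],
    [0, 0, 0],
    [0, 0, 0]
  ],
  "rotation": [
    [0, 0.01, 0],
    [0, 0.02, 0],
    [0, 0.02, 0]
  ]
}}

```text
t: 24.45
ee_pos: [597.6, 39.1, 29.1]
orientation: [-1.181, 1.251, -1.252]
ft_force: [2.0, -2.2, -0.5]
width: 39.9
```

```bash
python3 -c "
from h import *
st()"
```

```text
t 24.45 rackpos [ 0.5 23.9 29.1] xang_rack -1.786 F [ 2.  -2.2 -0.5] M [-0.38 -0.17  0.54] q [ 0.05  0.61  1.78 -0.    0.76  1.67] w 39.9
```

{"api": "carry_out", "payload": {
  "delta_pos": [
    [0, 0, 0],
    [0, 0, 0],
    [0, 0, 0],
    [0, -1, 0],
    [0, -3, 0],
    [0, -6, 0],
    [0, -9, 0],
    [0, -12, 0],
    [0, -14, 0],
    [0, -14, 0]
  ],
  "rotation": [
    [0, -0.1, 0],
    [0, -0.2, 0],
    [0, -0.3, 0],
    [0, -0.3, 0],
    [0, -0.3, 0],
    [0, -0.3, 0],
    [0, -0.3, 0],
    [0, -0.3, 0],
    [0, -0.3, 0],
    [0, -0.3, 0]
  ]
}}

```text
t: 25.28
ee_pos: [600.0, 39.6, 174.5]
orientation: [-1.307, 1.026, -1.035]
ft_force: [0.0, 0.8, 0.4]
width: 40.1
```

```bash
python3 v.py 24 240 110 150
```

```text
t 25.28 rackpos [  3.   24.  174.5] xang_rack -1.49 F [0.  0.8 0.4] M [-0.02  0.06  0.03] q [0.05 0.4  1.7  0.   1.03 1.38] w 40.1
```

View pics/v24.png

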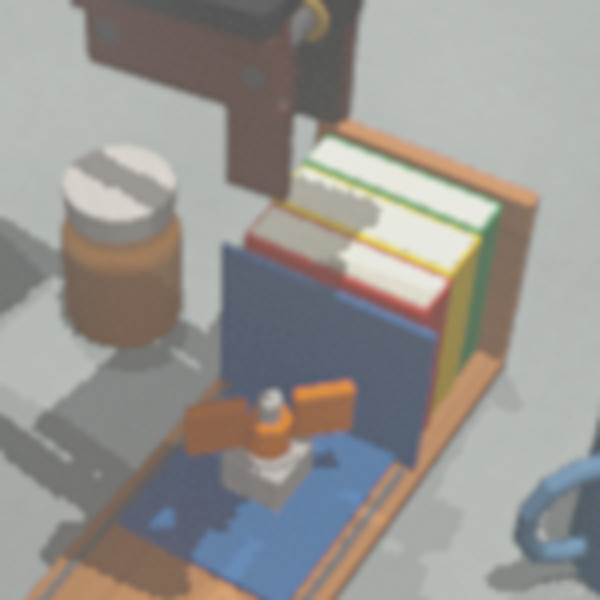

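{"api": "carry_out", "payload": {
  "delta_pos": [
    [-2, 0, 0],
    [-5, 0, 0],
    [-9, 0, 0],
    [-13, 0, 0],
    [-17, 0, 0],
    [-21, 0, 0],
    [-25, 0, 0],
    [-29, 0, 0],
    [-33, 0, 0],
    [-36, 0, 0],
    [-38, 0, 0],
    [-38, 0, 0]
  ],
  "rotation": [
    [0, 0, 0],
    [0, 0, 0],
    [0, 0, 0],
    [0, 0, 0],
    [0, 0, 0],
    [0, 0, 0],
    [0, 0, 0],
    [0, 0, 0],
    [0, 0, 0],
    [0, 0, 0],
    [0, 0, 0],
    [0, 0, 0]
  ]
}}

```text
t: 26.33
ee_pos: [503.5, 411.2, 167.2]
orientation: [-1.317, 1.029, -1.026]
ft_force: [0.3, -0.2, 0.1]
width: 39.9
```

```bash
python3 v.py 25 240 110 150; python3 -c "
from h import *
import cv2
a=[toR(ray('scene',np.array([240+v[0]/4,110+v[1]/4]),72)) for v in ((187,408),(354,382))]
print(a, np.arctan2(a[1][1]-a[0][1],a[1][0]-a[0][0]))
im=ctrl.get_image('top')[:,:,::-1];cv2.imwrite('pics/t25.png',im)
cv2.imwrite('pics/c25.png',cv2.resize(im[140:340,140:400],None,fx=3,fy=3,interpolation=cv2.INTER_CUBIC))"
```

```text
t 26.33 rackpos [-33.8 406.2 167.2] xang_rack -1.485 F [ 0.3 -0.2  0.1] M [-0.    0.13  0.01] q [0.67 0.49 1.59 0.   1.07 1.99] w 39.9
[array([-23.84628715,  -2.03335072,  72.        ]), array([27.58624367, 49.06141603, 72.        ])] 0.7821037934121443
```

View pics/c25.png

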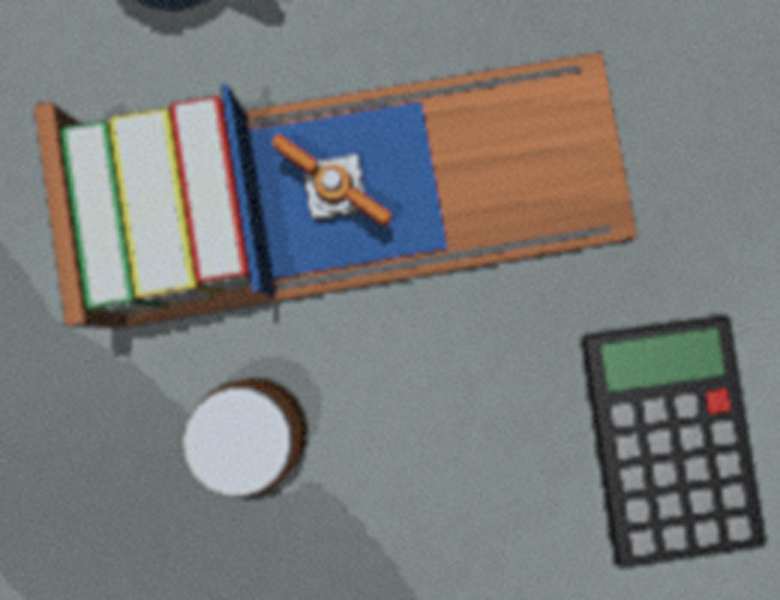

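```bash
python3 -c "
from workcell import ctrl
print(ctrl.close_job())"
```

```text
the job is handed in; nothing more can be done
None
```

I pushed the bookend up against the books, tightened the wing nut, and handed the job in at about 26.5 s of the 54 s allowed. The hand-in gave no verdict.

- **Bookend:** I pushed its plate along the rack until it stopped dead. The force rose from 20 to about 28 N with no further movement. The last pictures show the three books upright and closed up against the fixed end, with the plate against the red book. I judged the plate gap by eye and by the hard stop, and did not measure it in millimetres.
- **Nut:** I lowered the part-open fingers on either side of the nut, so both fingertips pushed the wings without gripping. Two clockwise strokes turned it until the torque climbed to about 0.54 N m. The measured wing angle is 0.782 rad, against 0.783 rad expected when tight.
- **Mug, jar and calculator:** the arm never touched the mug, jar or calculator. The jar and calculator look unmoved in the final views; I saw only part of the mug there.
- **One thing disagreed:** in the pictures the fingertips sat about 28–30 mm higher than the reported TCP. My first push attempt passed over the plate without touching it, which confirmed this. I corrected the heights for it from then on.

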